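# Set up the dome stake in its holder

## Robot

A 6-joint arm with a two-finger parallel gripper is mounted at the origin on a cart in front of the work surface, level with it; the furniture and walls round the work are solid. World frame = base frame: x ahead of the robot, y to its left, z up, the work surface at z = 0. Lengths are in m, angles in rad, forces in N, time in s.
With the tool pointing down it reaches from about 0.275 to 0.875 m from the base axis. Payload 12.5 kg.
Tool frame: the origin (TCP) lies at the very end of the fingers, on their centre line; the grasp point (between the pads) lies 19 mm behind it; x points along the fingers, y is the direction in which the jaws open and shut, and the axes are right-handed (so a half turn about x gives the same grasp; the last joint's range is limited). The gripper opens to 85 mm and grips with 20 to 120 N. Pads are 22 mm wide; open, the fingers measure 114 mm over their backs; the gripper's body (76 mm by 85 mm) begins 54 mm behind the grasp point. The pads swing forward as they close: fully open they stand 13 mm farther back than shut.
Start: joints at [-1.374, 0.351, 1.652, -0, 1.139, -0.085], TCP at [0.153, -0.528, 0.231] pointing down, gripper open.
Joint ranges: [-2.75, 2.75], [-0.79, 2.1], [0.01, 2.65], [-1.57, 4.71], [0.07, 3.14], [-2.87, 2.87]. Speed limits (rad/s): [2.22, 2.22, 2.79, 3.14, 3.14, 3.14].

## Interface

Orientations are given as a 3x3 rotation matrix whose columns are the frame's x, y, z axes.
In Python, from bench import manip gives the robot as it stands. Calls block until the motion is done:
- manip.move_ptp(position, orientation): joint-space move of the TCP to a pose.
- manip.move_l(position, attitude=None, max_speed=0.15): straight line of the TCP; attitude=None keeps the orientation; max_speed is the mean speed in m/s.
- manip.move_j(angles): joint-space move.
- manip.set_gripper(opening, effort=None): opening from 0.0 (shut) to 1.0 (fully open); effort is the grip in N (None keeps the last); returns when the fingers have stopped.
- manip.dwell(seconds).
- manip.inverse_kinematics(position, orientation): joint angles nearest the present ones, or None.
- manip.grab_frame(name): name is "side" or "top"; returns (picture, depth): 480x640x3 uint8, red, green, blue; 480x640 float32, m along the optical axis (not along the pixel's ray), 0 where there is no reading.
- manip.get_calibration(name): a dict with "camera_matrix" (3x3 intrinsics, pixels), "R" (3x3) and "t" (3): a world point X has camera coordinates R X + t. Camera axes: x right, y down, z forward; pixel columns grow to the right and rows downward; lengths in m; the calibration is good to about 2 mm. A picture is of the moment at which its call begins. get_calibration takes no time and is no camera call.
A pose or a line that the arm cannot do raises manip.Unreachable and nothing moves.
- manip.sign_off(): hands the job in, once; it reports no verdict.
Trained networks look in the newest picture that a camera, given by its name, has taken for a name from the list of things; names that differ only in an ending like _2 or _b are one class to them, and where a whole thing is asked for, a point or a joint stands for the part that bears it (a point fixed in the world has none). Each returns a list of dicts, best first, with "confidence" (0 to 1); they miss things now and then, are a little off and sometimes report something else, mostly with a low value. They report only what shows in the picture. A call takes as long as a camera call. They do not tell look-alikes from the thing itself.
- manip.look_for(camera, name): "at" ([x, y, z] in m, in world coordinates, good to about 4 mm: the middle of the surface that is visible of it).
Readings, each from a call of its own:
- manip.current_time(): time.
- manip.current_qpos(): joint angles.
- manip.current_joint_vel(): joint speeds.
- manip.current_joint_torque(): joint torques, N m.
- manip.current_ee_pos(): TCP position.
- manip.current_tcp_rot(): TCP orientation.
- manip.current_force(): force on the tool from outside, world axes, zero at the start.
- manip.current_ft_torque(): the same for the moment, N m.
- manip.current_grip_width(): opening from 0.0 (shut) to 1.0 (fully open).
Only numpy, scipy, OpenCV 4.12 (cv2) and the standard library are available. Lean on these libraries where they do the work, as an engineer would, in place of code of your own. Each camera call takes 0.05 s, during which the arm holds its last target.

## Task

Take the aluminium dome stake out of its slanted rest and stand it upright in the green stake holder, lowering (not dropping) its tapered square shank into the tapered socket until the collar sits flat on the block. Then turn the brass wing clockwise until the steel tongue points straight at the stake and lies over its collar, and let go. Leave the other things on the bench where they are.

Things in the scene. Friction and masses are not known exactly. Their poses are not given: they have to be found in the camera images.
- dome_stake: Aluminium metalworking stake, 130 mm long, 0.5 kg. Origin: centre of the shank's small end; z along the stake to the head. Along z: square tapered shank 0-45 mm (24 to 36 mm wide), square collar 45-55 (56 wide), square neck 55-111 (30 wide), round domed head 111-130 (30 wide). All flats face its x and y; quarter turns are alike. Starts loose in the slanted rest, z 45 deg from vertical, y level.
- stake_neck (a point): Point on the stake's axis 94 mm from the shank's end, on the 30 x 30 mm square neck: the place to grip, across the flats along the stake's y. The neck from 80 to 111 mm stands clear of the rest on both sides.
- slant_rest: Fixed wooden rest, base 130 x 90 mm. Origin: underside centre; x points the way the stake's head leans, roughly away from the robot. Cheeks beside the collar (up to 12 mm below the stake's axis), a lip under the collar's lower face, a 24 mm wide saddle under the neck (66 to 80 mm from the shank's end) and a toe pad hold the stake by its weight alone: it lifts straight up.
- stake_holder: Fixed green stake holder, base 110 x 200 mm. Origin: centre of the underside. Block with the socket (80 x 80 mm, top at 58 mm): centred 50 mm along -y; pivot of the hold-down: 50 mm along +y. Stop pins: one on the block, 19 mm high, 3 mm clear of the seated collar on the pivot's side; one 76 mm high beside the open tongue.
- socket_mouth (a point): Centre of the socket's mouth, level with the block's top, 58 mm above the bench; axes as the holder's, z up. The square socket, flats facing x and y, is 37.6 mm wide here and narrows downward with the shank's taper, open below. With the collar resting on the block 0.8 mm play is left on each side.
- stake_collar (a point): Point on the stake's axis at the underside of the collar (45 mm from the shank's end); axes as the stake's. It coincides with socket_mouth when the stake is fully home.
- hold_down (a joint): Hinge of brass wing and steel tongue (one piece), vertical axis, rad. 0: tongue points at the socket, at its stop (shut); grows counter-clockwise from above to 1.6 (open). Starts at 1.1 to 1.55; light friction, 0.12 N m, stays where left. Tongue: 16 mm wide, 8 mm thick, reaches 80 mm from the pivot; when shut it lies 2.5 mm above the seated collar and laps it by 8 mm.
- wing_grip (a point): Centre of the brass wing, on the pivot axis, 101 mm above the bench; turns with the wing. The wing is an upright blade 60 mm long along y, 9 mm thick along x, from 12 mm below to 11 mm above this point; the tongue's top is 23 mm below it. -y is the way the tongue points. The pivot is 100 mm from the socket's axis; the seated stake rises to 143 mm.
- cross_hammer: Bystander, loose: cross-peen hammer with a wooden handle, 270 mm long, lying flat. Origin: centre of the underside.
- oiler: Bystander, loose: green round bench oiler with a thin brass spout, 65 mm across, 136 mm high; easily tipped. Origin: centre of the underside.
- flux_tin: Bystander, loose: round tin, yellow with a worn grey lid, 66 mm across, 47 mm high. Origin: centre of the underside.
- enamel_mug: Bystander, loose: grey enamel mug with a handle, 77 mm across, 73 mm high. Origin: centre of the underside.
- wedge_wood: Bystander, loose: brown hardwood wedge, 110 x 34 x 30 mm, lying flat. Origin: centre of the underside.
- pipe_cut: Bystander, loose: short dark green steel tube standing on end, 34 mm across, 52 mm high. Origin: centre of the underside.
- try_square: Bystander, loose: try square with brass-edged wooden stock and steel blade, 129 x 96 mm, lying flat. Origin: centre of the underside.
- paste_tin: Bystander, loose: round red tin, 54 mm across, 31 mm high. Origin: centre of the underside.
Not all that is in view belongs to the job. There is more than one size of the dome_stake; the job needs the larger.

How it is judged:
By the outcome, as a careful person would: the job done as asked, in the order asked, and still so for the second after the job is handed in, with the robot touching nothing.
It also fails if it takes over 51 s, if anything falls off the work surface, if the arm or the gripper's body presses on something with over 40 N, if the wrist force passes 120 N, or if a joint passes its speed limit or range.

## Working session

There is one attempt and no reset: what is moved stays moved. The work goes in short steps, each a Python script; the robot and the scene stay as the last script left them, time stands still between calls to the robot, and variables do not carry over. Pictures are saved under pics/ and viewed, and the job is handed in when it is done.

```bash
ls; mkdir -p pics; python3 - <<'E'
from bench import manip
import cv2,numpy as np,pickle
d={}
for n in("side","top"):
    p,z=manip.grab_frame(n); c=manip.get_calibration(n); d[n]=(p,z,c)
    cv2.imwrite(f"pics/{n}0.png",p[:,:,::-1])
    C=-np.array(c["R"]).T@np.array(c["t"]); print(n,C.round(3),np.array(c["R"])[2].round(2),c["camera_matrix"][0][0])
    for k in("dome_stake","slant_rest","stake_holder","wing_grip","stake_neck","hold_down"):
        for r in manip.look_for(n,k)[:3]:print(n,k,np.round(r["at"],3),round(r["confidence"],2))
pickle.dump(d,open("d0.pkl","wb")); print(manip.current_time())
E
```

```text
pics
side [ 0.531 -0.943  0.802] [ 0.    0.77 -0.64] 435.2142767339942
side dome_stake [0.438 0.058 0.021] 0.83
side dome_stake [0.476 0.181 0.079] 0.75
side dome_stake [ 0.368 -0.08   0.016] 0.42
side slant_rest [0.492 0.171 0.012] 0.96
side stake_holder [ 0.462 -0.288  0.037] 0.88
side wing_grip [ 0.478 -0.213  0.076] 0.85
side wing_grip [0.472 0.182 0.087] 0.74
side wing_grip [ 0.635 -0.052  0.04 ] 0.7
side stake_neck [0.44  0.054 0.024] 0.85
side stake_neck [0.474 0.185 0.083] 0.7
side hold_down [ 0.477 -0.208  0.077] 0.78
top [ 0.362 -0.064  2.02 ] [ 0.08  0.01 -1.  ] 623.2924392219845
top dome_stake [0.47  0.196 0.085] 0.76
top dome_stake [0.437 0.063 0.025] 0.44
top slant_rest [0.486 0.181 0.007] 0.84
top stake_holder [ 0.466 -0.262  0.009] 0.9
top wing_grip [ 0.483 -0.209  0.082] 0.72
top stake_neck [0.467 0.196 0.087] 0.71
top stake_neck [0.438 0.064 0.033] 0.51
top hold_down [ 0.482 -0.21   0.08 ] 0.47
0.7
```

View pics/side0.png

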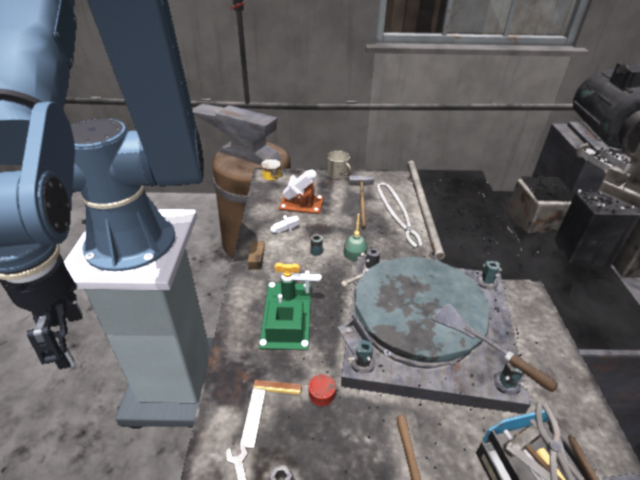

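View pics/top0.png

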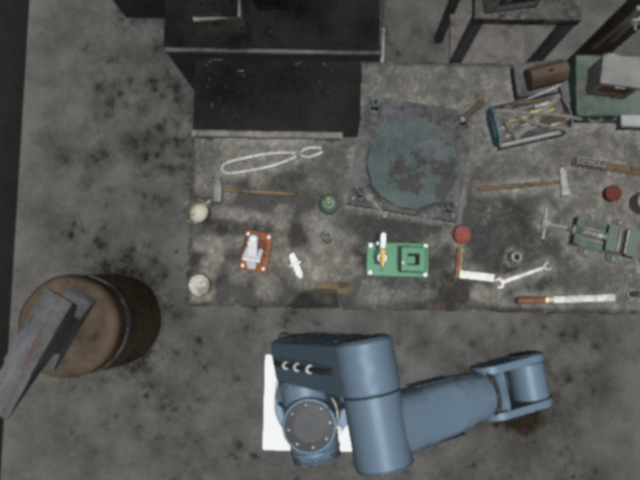

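The side view shows the stake in the orange rest at (300,187), a loose look-alike lying at (285,224), and the green holder at (287,320) with its tongue open. Candidates for the stake are those first two. The description (in the rest, larger) favours (300,187). I'll check this in crops and with depth.

```bash
cat > h.py <<'E'
import numpy as np,cv2,pickle
def cloud(z,c):
    K=np.array(c["camera_matrix"]);R=np.array(c["R"]);t=np.array(c["t"])
    v,u=np.mgrid[:z.shape[0],:z.shape[1]]
    P=np.stack([(u-K[0,2])/K[0,0]*z,(v-K[1,2])/K[1,1]*z,z],-1)
    W=(P-t.reshape(3))@R
    W[z<=0]=np.nan
    return W
def proj(X,c):
    K=np.array(c["camera_matrix"]);p=np.atleast_2d(X)@np.array(c["R"]).T+np.array(c["t"]).reshape(3);p=p@K.T;return p[:,:2]/p[:,2:]
E
python3 - <<'E'
from h import *
d=pickle.load(open("d0.pkl","rb"))
p=d["side"][0];q=d["top"][0]
a=cv2.resize(p[155:245,255:345],(400,400),interpolation=cv2.INTER_CUBIC)
b=cv2.resize(p[255:355,250:350],(400,400),interpolation=cv2.INTER_CUBIC)
e=cv2.resize(q[215:295,230:310],(400,400),interpolation=cv2.INTER_CUBIC)[:300] if 0 else cv2.resize(q[220:280,230:310],(400,300),interpolation=cv2.INTER_CUBIC)
f=cv2.resize(q[225:285,355:435],(400,300),interpolation=cv2.INTER_CUBIC)
cv2.imwrite("pics/c_side.png",np.hstack([a,b])[:,:,::-1]);cv2.imwrite("pics/c_top.png",np.hstack([e,f])[:,:,::-1])
for n,boxes in(("side",{"rest":(155,215,275,330),"small":(212,235,268,302)}),("top",{"rest":(228,275,236,275),"small":(248,280,284,306)})):
    W=cloud(d[n][1],d[n][2])
    im=d[n][0].astype(int)
    for k,(r0,r1,c0,c1) in boxes.items():
        w=W[r0:r1,c0:c1].reshape(-1,3);col=im[r0:r1,c0:c1].reshape(-1,3)
        m=(col.min(1)>150)&(np.ptp(col,axis=1)<30)&(w[:,2]>.005)&(w[:,2]<.2)
        w=w[m];cc=w.mean(0);U,S,V=np.linalg.svd(w-cc);s=(w-cc)@V[0]
        print(n,k,m.sum(),cc.round(3),V[0].round(3),"len",np.ptp(s).round(3),w.min(0).round(3),w.max(0).round(3))
E
```

```text
side rest 509 [0.469 0.198 0.076] [ 0.533 -0.795  0.289] len 0.264 [0.382 0.152 0.008] [0.54  0.391 0.126]
side small 257 [0.439 0.06  0.022] [0.904 0.379 0.199] len 0.086 [0.397 0.039 0.006] [0.478 0.087 0.037]
top rest 432 [0.471 0.197 0.082] [-0.626  0.146 -0.766] len 0.154 [0.422 0.153 0.005] [0.541 0.241 0.132]
top small 185 [0.438 0.063 0.027] [-0.909 -0.372 -0.188] len 0.085 [0.398 0.043 0.005] [0.478 0.084 0.05 ]
```

View pics/c_side.png

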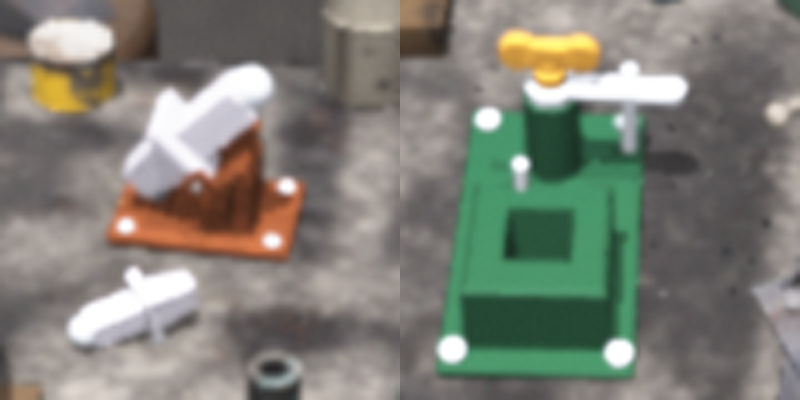

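View pics/c_top.png

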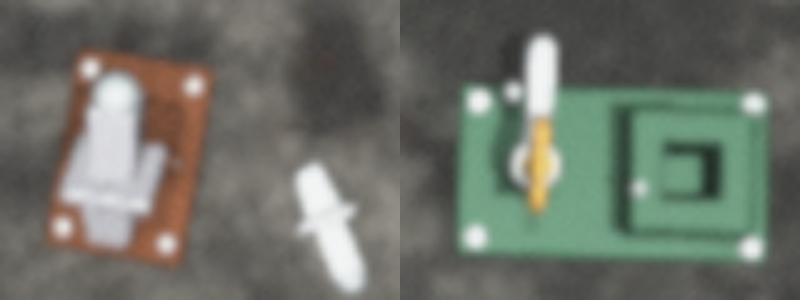

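The stake in the rest measures ~130 mm and the loose one only ~85 mm, so the one in the rest at (300,187) is the right one. The tongue points along +x, so it has to turn clockwise to −y. Next I'll measure the poses precisely from the base screws, block and socket edges.

```bash
cat >> h.py <<'E'
def ray(uv,c,z):
    K=np.array(c["camera_matrix"]);R=np.array(c["R"]);t=np.array(c["t"]).reshape(3)
    C=-R.T@t; out=[]
    for u,v in np.atleast_2d(uv):
        dd=R.T@np.linalg.solve(K,[u,v,1.]);out.append(C+dd*(z-C[2])/dd[2])
    return np.array(out)
def spot(im,u,v,r=4):
    u0,v0=int(round(u)),int(round(v))
    g=im[v0-r:v0+r+1,u0-r:u0+r+1].astype(float).min(2)
    g=np.clip(g-(g.max()+np.median(g))/2,0,None)
    yy,xx=np.mgrid[v0-r:v0+r+1,u0-r:u0+r+1]
    return np.array([(g*xx).sum(),(g*yy).sum()])/g.sum()
E
python3 - <<'E'
from h import *
d=pickle.load(open("d0.pkl","rb"))
# guesses from crops (side: scale 90/400 offset 255,155 ; 0.25 off 250,255 ; top 0.2)
S=lambda l,o,s:[(o[0]+x*s,o[1]+y*s) for x,y in l]
G={("side","rest"):S([(125,226),(272,241),(287,187)],(255,155),.225),
("side","holder"):S([(87,119),(452-400,349),(618-400,352)],(250,255),.25),
("top","rest"):S([(90,68),(196,86),(62,227),(167,243)],(230,220),.2),
("top","holder"):S([(80,101),(354,104),(75,237),(352,247)],(355,225),.2)}
for (n,k),g in G.items():
    W=cloud(d[n][1],d[n][2])
    sp=[spot(d[n][0],*x,r=2) for x in g]
    zz=[np.nanmedian(W[int(round(v))-1:int(round(v))+2,int(round(u))-1:int(round(u))+2,2]) for u,v in sp]
    z=float(np.median(zz)); P=ray(sp,d[n][2],0.012)
    print(n,k,np.round(zz,4),"\n",np.round(sp,1).tolist(),"\n",P.round(4).tolist())
# colour masks
for n in("side","top"):
    p,z,c=d[n];W=cloud(z,c);im=p.astype(int)
    gm=(im[...,1]-im[...,0]>25)&(np.abs(W[...,0]-.46)<.1)&(np.abs(W[...,1]+.265)<.14)&(W[...,2]>-.02)
    w=W[gm]
    hz=np.histogram(w[:,2],bins=np.arange(-.01,.11,.004));print(n,hz[0])
    for lo,hi in((.0,.025),(.05,.066)):
        q=w[(w[:,2]>lo)&(w[:,2]<hi)]
        print(n,lo,len(q),"zmed",np.median(q[:,2]).round(4),cv2.minAreaRect((q[:,:2]*1000).astype(np.float32)),np.percentile(q,[1,99],axis=0).round(4).tolist())
    om=(im[...,0]-im[...,2]>50)&(np.abs(W[...,0]-.48)<.12)&(np.abs(W[...,1]-.19)<.1)&(W[...,2]<.03)
    q=W[om];print(n,"rest",len(q),np.median(q[:,2]).round(4),cv2.minAreaRect((q[:,:2]*1000).astype(np.float32)))
    ym=(im[...,0]-im[...,2]>70)&(np.abs(W[...,0]-.48)<.08)&(np.abs(W[...,1]+.21)<.06)&(W[...,2]>.08)
    q=W[ym];print(n,"wing",len(q),q.mean(0).round(4),cv2.minAreaRect((q[:,:2]*1000).astype(np.float32)),q[:,2].min().round(3),q[:,2].max().round(3))
    tm=(im.min(2)>150)&(np.abs(W[...,0]-.5)<.1)&(np.abs(W[...,1]+.21)<.05)&(W[...,2]>.062)
    q=W[tm];print(n,"tongue",len(q),q.mean(0).round(4),cv2.minAreaRect((q[:,:2]*1000).astype(np.float32)))
E
```

```text
side rest [0.0098 0.0086 0.0084] 
 [[282.9, 205.4], [315.8, 208.6], [319.1, 196.5]] 
 [[0.4238, 0.1683, 0.012], [0.5269, 0.1538, 0.012], [0.5366, 0.2211, 0.012]]
side holder [0.0108 0.0114 0.0125] 
 [[271.5, 284.1], [262.7, 341.7], [304.5, 342.5]] 
 [[0.4192, -0.174, 0.012], [0.4157, -0.3506, 0.012], [0.5079, -0.351, 0.012]]
top rest [0.0082 0.0062 0.0107 0.0117] 
 [[247.6, 233.4], [268.4, 236.6], [242.2, 264.9], [262.7, 268.3]] 
 [[0.5361, 0.2224, 0.012], [0.527, 0.1546, 0.012], [0.4339, 0.2367, 0.012], [0.424, 0.1701, 0.012]]
top holder [0.0149 0.0137 0.0156 0.0126] 
 [[370.3, 244.9], [425.3, 245.3], [369.6, 272.0], [424.8, 274.3]] 
 [[0.5063, -0.1753, 0.012], [0.5083, -0.3525, 0.012], [0.4189, -0.1742, 0.012], [0.4149, -0.3517, 0.012]]
side [  1  13  22 473 669  65  62  75  76  70  87  77  89  78  88 148 660 106
  15  24   0   0   0   0   0   0   0   0   0]
side 0.0 1413 zmed 0.0067 ((461.776123046875, -260.0096435546875), (206.53936767578125, 110.98780059814453), 89.57322692871094) [[0.4081, -0.3617, 0.0023], [0.5167, -0.1657, 0.0242]]
side 0.05 929 zmed 0.056 ((462.3970336914062
[... 765 characters left out ...]
4, 200.97515869140625), 0.9687711000442505) [[0.4085, -0.3595, 0.0003], [0.5149, -0.1652, 0.0218]]
top 0.05 433 zmed 0.0575 ((462.65240478515625, -306.44171142578125), (79.6588134765625, 79.74872589111328), 0.7672151327133179) [[0.423, -0.3458, 0.0501], [0.5021, -0.2694, 0.0656]]
top rest 310 0.0102 ((480.7127380371094, 194.76632690429688), (87.22124481201172, 127.6664810180664), 81.25895690917969)
top wing 53 [ 0.4612 -0.2073  0.111 ] ((461.3342590332031, -207.84030151367188), (10.561314582824707, 51.832855224609375), 82.50885772705078) 0.096 0.126
top tongue 127 [ 0.5005 -0.2089  0.0796] ((497.1631164550781, -204.33319091796875), (91.46815490722656, 29.891399383544922), 2.7630913257598877)
```

```bash
cat > fit.py <<'E'
from h import *
from scipy.optimize import minimize
d=pickle.load(open("d0.pkl","rb"))
def sq(cx,cy,hx,hy,z,n=60):
    c=np.array([(-hx,-hy),(hx,-hy),(hx,hy),(-hx,hy)])+[cx,cy];o=[]
    for i in range(4):
        a,b=c[i],c[(i+1)%4]
        nrm=np.array([b[1]-a[1],-(b[0]-a[0])]);nrm=nrm/np.linalg.norm(nrm)
        for s in np.linspace(.08,.92,n):o.append([*(a+(b-a)*s),z,*nrm])
    return np.array(o)
def run(n,model,x0,sig=1.0):
    p,_,c=d[n]
    g=cv2.GaussianBlur(p.astype(np.float32),(0,0),sig)
    def cost(x):
        cs,sn=np.cos(x[2]),np.sin(x[2]);R=np.array([[cs,-sn],[sn,cs]])
        P=model.copy();P[:,:2]=model[:,:2]@R.T+x[:2];N=model[:,3:]@R.T
        e=.0025
        A=P[:,:3].copy();A[:,:2]+=e*N;B=P[:,:3].copy();B[:,:2]-=e*N
        s=lambda Q:cv2.remap(g,*[q.astype(np.float32).reshape(-1,1) for q in proj(Q,c).T],cv2.INTER_LINEAR)[:,0]
        return -np.abs(s(A)-s(B)).sum(1).mean()
    best=None
    for dx in(-.004,0,.004):
        for dy in(-.004,0,.004):
            r=minimize(cost,[x0[0]+dx,x0[1]+dy,x0[2]],method="Nelder-Mead",options=dict(initial_simplex=np.array(x0)+[dx,dy,0]+np.array([[0,0,0],[.003,0,0],[0,.003,0],[0,0,.03]])))
            if best is None or r.fun<best.fun:best=r
    return best.x.round(4),round(best.fun,1)
if __name__=="__main__":
    M={"block":sq(0,-.05,.04,.04,.058),"hole":sq(0,-.05,.0188,.0188,.058),"base8":sq(0,0,.055,.1,.008),"base10":sq(0,0,.055,.1,.010)}
    M["bh"]=np.vstack([M["block"],M["hole"]]);M["all"]=np.vstack([M["block"],M["hole"],M["base8"]])
    for n in("side","top"):
        for k in M:print(n,k,*run(n,M[k],[.4625,-.262,0.]))
    for n in("side","top"):
        for zz in(.006,.008,.010):print(n,"rest",zz,*run(n,sq(0,0,.065,.045,zz),[.4795,.195,-.14+0*.1]))
E
python3 fit.py
```

```text
side block [ 0.4566 -0.259   0.0198] -58.7
side hole [ 4.617e-01 -2.577e-01  4.000e-04] -84.2
side base8 [ 0.4608 -0.2588  0.0305] -71.6
side base10 [ 0.4612 -0.2604  0.0349] -72.5
side bh [ 0.4636 -0.2583 -0.045 ] -64.9
side all [ 0.4598 -0.2585  0.0207] -66.3
top block [ 0.4569 -0.2609  0.0099] -57.0
top hole [ 0.4606 -0.2571  0.0168] -70.9
top base8 [ 0.4627 -0.2633 -0.0171] -69.7
top base10 [ 0.4625 -0.2631 -0.0178] -69.5
top bh [ 0.4594 -0.2595  0.019 ] -56.4
top all [ 0.4614 -0.2611 -0.0178] -58.1
side rest 0.006 [ 0.4773  0.195  -0.3312] -50.4
side rest 0.008 [ 0.4773  0.1984 -0.1512] -48.8
side rest 0.01 [0.4809 0.188  0.081 ] -51.2
top rest 0.006 [ 0.4798  0.187  -0.3163] -56.9
top rest 0.008 [ 0.4798  0.1868 -0.333 ] -56.8
top rest 0.01 [ 0.4796  0.1866 -0.3053] -56.6
```

```bash
cat > ov.py <<'E'
from h import *
d=pickle.load(open("d0.pkl","rb"))
def ov(n,pose,box,s):
    p,_,c=d[n];r0,r1,c0,c1=box
    im=cv2.resize(p[r0:r1,c0:c1,::-1],None,fx=s,fy=s,interpolation=cv2.INTER_CUBIC).copy()
    x,y,a=pose;R=np.array([[np.cos(a),-np.sin(a)],[np.sin(a),np.cos(a)]])
    def poly(cx,cy,hx,hy,z,col):
        q=np.array([(-hx,-hy),(hx,-hy),(hx,hy),(-hx,hy)])+[cx,cy];q=np.c_[q@R.T+[x,y],np.full(4,z)]
        uv=(proj(q,c)+.5-[c0,r0])*s
        cv2.polylines(im,[np.round(uv*16).astype(int)],True,col,1,cv2.LINE_AA,4)
    poly(0,0,.055,.1,0,(255,0,255));poly(0,-.05,.04,.04,.058,(0,0,255));poly(0,-.05,.0188,.0188,.058,(0,255,255));poly(0,.05,.0045,.03,.112,(255,0,0))
    return im
A=(.4636,-.263,-.015);B=(.462,-.259,-.005)
for n,box in(("side",(255,355,250,330)),("top",(235,283,360,435))):
    s=4.9
    cv2.imwrite(f"pics/ov_{n}.png",np.hstack([ov(n,A,box,s),ov(n,B,box,s)]))
E
python3 ov.py
```

```text
(no output)
```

View pics/ov_side.png

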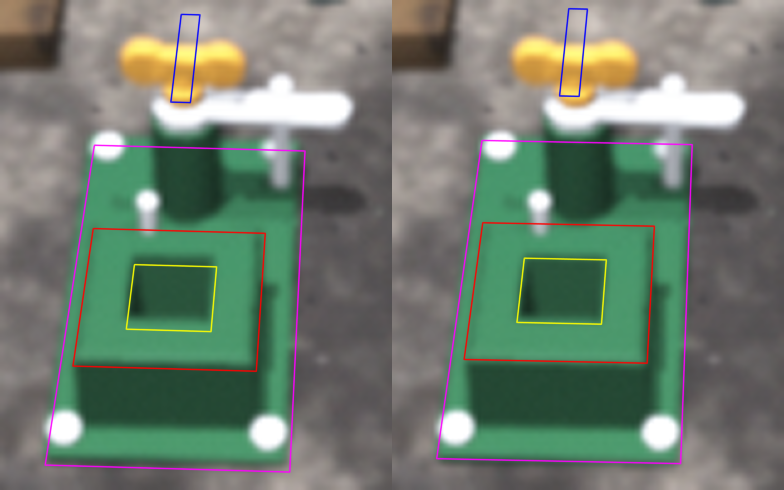

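View pics/ov_top.png

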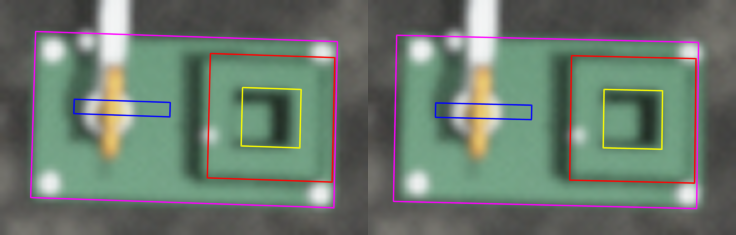

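```bash
cat > st.py <<'E'
from h import *
from scipy.optimize import least_squares
def sdbox(P,c,h):
    q=np.abs(P-c)-h;return np.linalg.norm(np.maximum(q,0),axis=1)+np.minimum(q.max(1),0)
def sd(P):
    w=np.interp(P[:,2],[0,.045],[.012,.018])
    sh=np.maximum(np.maximum(np.abs(P[:,0])-w,np.abs(P[:,1])-w),np.maximum(-P[:,2],P[:,2]-.045))
    co=sdbox(P,[0,0,.05],[.028,.028,.005]);ne=sdbox(P,[0,0,.083],[.015,.015,.028])
    he=np.maximum(np.linalg.norm(P-[0,0,.115],axis=1)-.015,.0-P[:,2]+.1)
    return np.min([sh,co,ne,he],axis=0)
def Rst(yaw,pitch):
    c,s=np.cos(yaw),np.sin(yaw);Z=np.array([c*np.sin(pitch),s*np.sin(pitch),np.cos(pitch)]);Y=np.array([-s,c,0]);return np.c_[np.cross(Y,Z),Y,Z]
def fit(w,x0,fixpitch=True):
    f=lambda x:sd((w-x[:3])@Rst(x[3],np.pi/4 if fixpitch else x[4]))
    return least_squares(f,x0[:4] if fixpitch else x0,loss="soft_l1",f_scale=.002)
if __name__=="__main__":
    d=pickle.load(open("d0.pkl","rb"));ws=[]
    for n in("side","top"):
        p,z,c=d[n];W=cloud(z,c);im=p.astype(int)
        m=(im.min(2)>110)&(np.ptp(im,axis=2)<35)&(np.abs(W[...,0]-.475)<.075)&(np.abs(W[...,1]-.195)<.05)&(W[...,2]>.03)&(W[...,2]<.15)
        ws.append(W[m])
    for k,w in(("side",ws[0]),("top",ws[1]),("both",np.vstack(ws))):
        for fp in(True,False):
            r=fit(w,[.43,.2,.03,-.142,np.pi/4],fp);x=r.x
            R=Rst(x[3],np.pi/4 if fp else x[4]);print(k,len(w),x.round(4),"rms",np.sqrt(np.mean(r.fun**2)).round(4),"neck",(x[:3]+R[:,2]*.094).round(4),"tip z",(x[:3]+R[:,2]*.13).round(3))
E
python3 st.py
```

```text
side 475 [ 0.4309  0.204   0.0277 -0.1451] rms 0.002 neck [0.4967 0.1943 0.0942] tip z [0.522 0.191 0.12 ]
side 475 [ 0.4309  0.204   0.0277 -0.1451  0.7857] rms 0.002 neck [0.4967 0.1943 0.0941] tip z [0.522 0.191 0.12 ]
top 451 [ 0.4325  0.2025  0.0313 -0.1384] rms 0.0033 neck [0.4983 0.1933 0.0978] tip z [0.524 0.19  0.123]
top 451 [ 0.4326  0.2017  0.0315 -0.1283  0.7837] rms 0.0033 neck [0.4984 0.1932 0.098 ] tip z [0.524 0.19  0.124]
both 926 [ 0.4315  0.2041  0.0292 -0.154 ] rms 0.0029 neck [0.4972 0.1939 0.0957] tip z [0.522 0.19  0.121]
both 926 [ 0.4316  0.204   0.0292 -0.152   0.7845] rms 0.0028 neck [0.4973 0.194  0.0957] tip z [0.522 0.19  0.121]
```

Stake fit: rms 2–3 mm, neck at (0.497, 0.194, 0.095), yaw −8.3°, which agrees with the rest's screws. Holder: socket at about (0.463, −0.310). I'll grip vertically and tilt the tool 45° forward to stand the stake up. First I'll check IK along the path.

```bash
cat > plan.py <<'E'
from st import *
ps=np.array([.4313,.2036,.0290]);yw=-.145
RS=Rst(yw,np.pi/4)
neck=ps+RS[:,2]*.094
def tool_down(yaw,sgn=1): # jaw axis y = sgn*(-sin,cos,0)
    x=np.array([0,0,-1.]);y=sgn*np.array([-np.sin(yaw),np.cos(yaw),0]);return np.c_[x,y,np.cross(x,y)]
SG=-1
RT=tool_down(yw,SG)
tcp_pick=neck+.019*RT[:,0]
RSt=RS.T@RT; pSt=RS.T@(tcp_pick-ps)   # tool in stake frame
def tool_for(stake_p,R):return stake_p+R@pSt,R@RSt
def upright(yaw):
    c,s=np.cos(yaw),np.sin(yaw);return np.array([[c,-s,0],[s,c,0],[0,0,1.]])
E
python3 - <<'E'
from bench import manip
import plan; from plan import *
print(manip.current_tcp_rot().round(2).tolist(), manip.current_grip_width())
for sg in(1,-1):
    R=tool_down(yw,sg);q=manip.inverse_kinematics(tcp_pick,R);print(sg,tcp_pick.round(4),None if q is None else np.round(q,3))
    RSt=RS.T@R;U=upright(-.012)
    for z in(.013,.1,.2):
        p=np.array([.463,-.310,z]);q=manip.inverse_kinematics(p+U@pSt,U@RSt);print(z,(p+U@pSt).round(3),None if q is None else np.round(q,3))
    q=manip.inverse_kinematics([.464,-.21,.085],tool_down(1.5-.012,sg));print("wing",None if q is None else np.round(q,3))
    q=manip.inverse_kinematics([.464,-.21,.085],tool_down(-.012,sg));print("wing0",None if q is None else np.round(q,3))
E
```

```text
[[-0.0, 0.28, -0.96], [0.0, -0.96, -0.28], [-1.0, -0.0, 0.0]] 0.9986155743485292
1 [0.4971 0.194  0.0765] [ 0.285  0.535  1.814 -0.     0.792 -1.141]
0.013 [ 0.476 -0.31   0.094] [-0.927  0.517  2.113  1.623  0.596  2.336]
0.1 [ 0.476 -0.31   0.181] [-0.927  0.327  2.08   1.303  0.62   2.723]
0.2 [ 0.476 -0.31   0.281] None
wing [-0.516  0.487  1.874 -0.     0.781  2.708]
wing0 [-0.516  0.487  1.874 -0.     0.781 -2.075]
-1 [0.4971 0.194  0.0765] [ 0.285  0.535  1.814 -0.     0.792  2.001]
0.013 [ 0.476 -0.31   0.094] [-0.927  0.517  2.113  1.623  0.596 -0.806]
0.1 [ 0.476 -0.31   0.181] [-0.927  0.327  2.08   1.303  0.62  -0.418]
0.2 [ 0.476 -0.31   0.281] [-0.927  0.154  1.992  1.002  0.728 -0.035]
wing [-0.516  0.487  1.874 -0.     0.781 -0.434]
wing0 [-0.516  0.487  1.874 -0.     0.781  1.066]
```

```bash
cat > plan.py <<'E'
from st import *
ps=np.array([.4313,.2036,.0290]);yw=-.145
RS=Rst(yw,np.pi/4)
neck=ps+RS[:,2]*.094
def tool(yaw,tilt,sgn=-1): # tilt>0: points forward along yaw
    c,s=np.cos(yaw),np.sin(yaw)
    x=np.array([c*np.sin(tilt),s*np.sin(tilt),-np.cos(tilt)]);y=sgn*np.array([-s,c,0]);return np.c_[x,y,np.cross(x,y)]
def upright(yaw):
    c,s=np.cos(yaw),np.sin(yaw);return np.array([[c,-s,0],[s,c,0],[0,0,1.]])
class Plan:
    def __init__(s,tilt,sgn=-1):
        s.RT=tool(yw,tilt,sgn);s.tcp=neck+.019*s.RT[:,0]
        s.RSt=RS.T@s.RT;s.pSt=RS.T@(s.tcp-ps)
    def at(s,p,R):return np.asarray(p)+R@s.pSt,R@s.RSt
E
python3 - <<'E'
from bench import manip
from plan import *
for t in(0,-15,-20,-25,-30,-40):
  for sg in(1,-1):
    P=Plan(np.radians(t),sg);U=upright(-.012)
    print(t,sg)
    for p,R in[(P.tcp,P.RT),(P.tcp+[0,0,.16],P.RT),P.at([.47,.1,.2],upright(0)),P.at([.463,-.31,.2],U),P.at([.463,-.31,.013],U)]:
        q=manip.inverse_kinematics(p,R);print("   ",None if q is None else np.round(q,2))
E
```

```text
0 1
    [ 0.28  0.54  1.81 -0.    0.79 -1.14]
    [ 0.28  0.32  1.69 -0.    1.14 -1.14]
    [ 0.18 -0.07  2.23 -0.55  0.24 -0.91]
    None
    [-0.93  0.52  2.11  1.62  0.6   2.34]
0 -1
    [ 0.28  0.54  1.81 -0.    0.79  2.  ]
    [ 0.28  0.32  1.69 -0.    1.14  2.  ]
    [ 0.18 -0.07  2.23 -0.55  0.24  2.24]
    [-0.93  0.15  1.99  1.    0.73 -0.03]
    [-0.93  0.52  2.11  1.62  0.6  -0.81]
-15 1
    [ 0.24  0.63  1.67  0.11  1.09 -1.25]
    [ 0.24  0.43  1.55  0.1   1.41 -1.21]
    [ 0.15 -0.02  2.08 -0.14  0.57 -1.32]
    [-0.84  0.17  1.86  0.53  0.81 -2.71]
    None
-15 -1
    [0.24 0.63 1.67 0.11 1.09 1.89]
    [0.24 0.43 1.55 0.1  1.41 1.93]
    [ 0.15 -0.02  2.08 -0.14  0.57  1.82]
    [-0.84  0.17  1.86  0.53  0.81  0.43]
    [-0.84  0.47  2.01  0.96  0.47 -0.09]
-20 1
    [ 0.23  0.66  1.62  0.13  1.19 -1.27]
    [ 0.23  0.47  1.5   0.13  1.5  -1.23]
    [ 0.14  0.    2.02 -0.1   0.69 -1.37]
    [-0.81  0.19  1.82  0.41  0.87 -2.59]
    None
-20 -1
    [0.23 0.66 1.62 0.13 1.19 1.87]
    [0.23 0.47 1.5  0.13 1.5  1.91]
    [ 0.14  0.    2.02 -0.1   0.69  1.78]
    [-0.81  
[... 634 characters left out ...]
5  0.23  1.72  0.21  1.   -2.41]
    [-0.75  0.49  1.89  0.32  0.59 -2.56]
-30 -1
    [0.21 0.74 1.52 0.18 1.38 1.84]
    [0.21 0.55 1.42 0.17 1.67 1.89]
    [ 0.13  0.06  1.92 -0.04  0.9   1.72]
    [-0.75  0.23  1.72  0.21  1.    0.74]
    [-0.75  0.49  1.89  0.32  0.59  0.58]
-40 1
    [ 0.19  0.82  1.42  0.21  1.57 -1.31]
    [ 0.19  0.63  1.34  0.22  1.83 -1.25]
    [ 0.12  0.14  1.82 -0.01  1.1  -1.45]
    [-0.7   0.29  1.63  0.06  1.16 -2.28]
    [-0.7   0.53  1.79  0.08  0.76 -2.31]
-40 -1
    [0.19 0.82 1.42 0.21 1.57 1.83]
    [0.19 0.63 1.34 0.22 1.83 1.89]
    [ 0.12  0.14  1.82 -0.01  1.1   1.69]
    [-0.7   0.29  1.63  0.06  1.16  0.86]
    [-0.7   0.53  1.79  0.08  0.76  0.83]
```

```bash
python3 - <<'E'
from bench import manip
from plan import *
P=Plan(np.radians(-25));X=P.RT[:,0]
manip.move_ptp(P.tcp-.16*X,P.RT);print(manip.current_time())
manip.move_l(P.tcp-.06*X,max_speed=.2)
print(manip.current_time(),manip.current_ee_pos(),(P.tcp-.06*X).round(4))
pic={}
for n in("side","top"):
    p,z=manip.grab_frame(n);pic[n]=(p,z,manip.get_calibration(n));cv2.imwrite(f"pics/{n}1.png",p[:,:,::-1])
pickle.dump(pic,open("d1.pkl","wb"))
a=cv2.resize(pic["side"][0][100:240,230:370],(400,400),interpolation=cv2.INTER_CUBIC);b=cv2.resize(pic["top"][0][200:300,210:310],(400,400),interpolation=cv2.INTER_CUBIC)
cv2.imwrite("pics/c1.png",np.hstack([a,b])[:,:,::-1])
E
```

```text
3.5917
4.2417 [0.51510719 0.19140026 0.13355695] [0.5142 0.1915 0.1326]
```

View pics/c1.png

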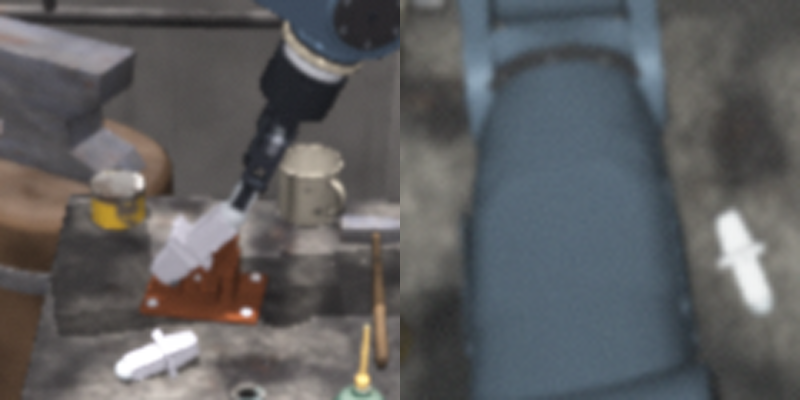

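The side crop shows the open fingers lined up over the stake head at (240,205), with the tin and mug clear. Descending and gripping now.

```bash
python3 - <<'E'
from bench import manip
from plan import *
P=Plan(np.radians(-25));X=P.RT[:,0]
f0=manip.current_force()
manip.move_l(P.tcp,max_speed=.08)
print(manip.current_time(),manip.current_ee_pos().round(4),P.tcp.round(4),(manip.current_force()-f0).round(1))
manip.set_gripper(0.0,90)
print(manip.current_grip_width(),(manip.current_force()-f0).round(1),manip.current_ft_torque().round(2),manip.current_time())
manip.move_l(P.tcp+[0,0,.03],max_speed=.06)
print(manip.current_grip_width(),(manip.current_force()-f0).round(1),manip.current_time())
p,z=manip.grab_frame("side");pickle.dump((p,z),open("d2.pkl","wb"))
cv2.imwrite("pics/c2.png",cv2.resize(p[100:240,230:370],(500,500),interpolation=cv2.INTER_CUBIC)[:,:,::-1])
E
```

```text
5.2417 [0.4895 0.1952 0.0786] [0.4891 0.1952 0.0782] [-1.5  0.7 -0.2]
0.3428343087647585 [1.  0.6 2.5] [-0.02 -0.13  0.06] 5.7917
0.337927859098787 [-0.5  0.2 -5.9] 6.4417
```

View pics/c2.png

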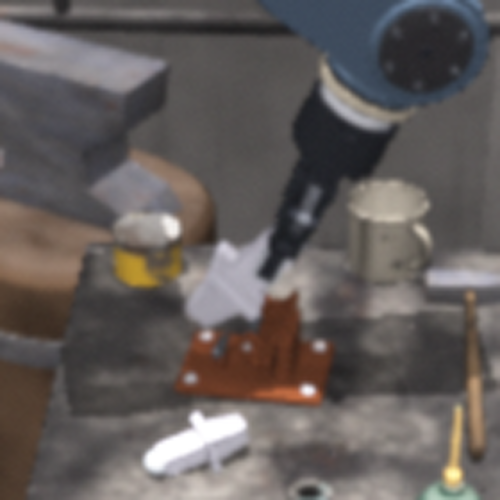

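Gripped at 29 mm opening with +5.9 N load, and the stake is clear of the rest. Next: lift, stand it upright, carry it above the socket, then measure it.

```bash
python3 - <<'E'
from bench import manip
from plan import *
P=Plan(np.radians(-25))
manip.move_l(P.tcp+[0,0,.14],max_speed=.2)
manip.move_ptp(*P.at([.47,.1,.2],upright(0)))
manip.move_ptp(*P.at([.463,-.31,.17],upright(-.012)))
manip.move_l(P.at([.463,-.31,.085],upright(0))[0],max_speed=.12)
print(manip.current_time(),manip.current_ee_pos().round(4),P.at([.463,-.31,.085],upright(-.012))[0].round(4),manip.current_grip_width())
manip.dwell(.2)
pic={}
for n in("side","top"):
    p,z=manip.grab_frame(n);pic[n]=(p,z,manip.get_calibration(n))
pickle.dump((pic,manip.current_ee_pos(),manip.current_tcp_rot()),open("d3.pkl","wb"))
a=cv2.resize(pic["side"][0][225:365,220:360],(480,480),interpolation=cv2.INTER_CUBIC);b=cv2.resize(pic["top"][0][200:300,350:450],(320,320),interpolation=cv2.INTER_CUBIC)
cv2.imwrite("pics/c3.png",a[:,:,::-1]);cv2.imwrite("pics/c3t.png",b[:,:,::-1])
E
```

```text
10.3167 [ 0.4699 -0.3102  0.1619] [ 0.4695 -0.3101  0.1611] 0.34287008547818687
```

View pics/c3.png

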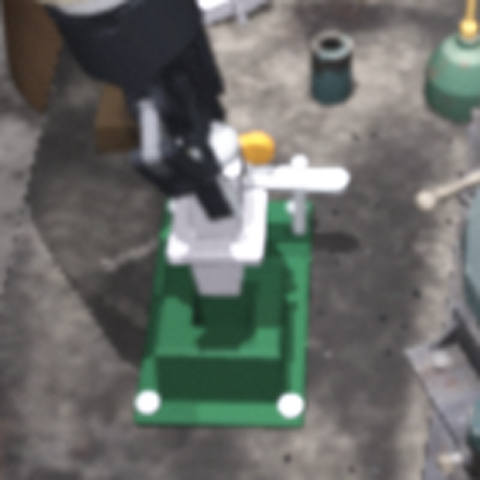

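View pics/c3t.png

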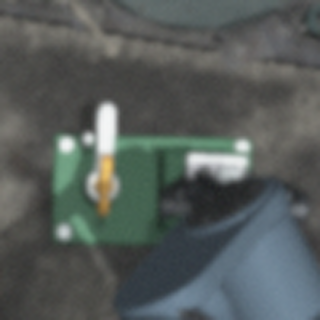

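Upright above the socket: in the side crop the collar is at (217,235), the shank end at (220,290), and the socket lies below it. Next I'll fit the held stake in the side cloud and compare with the expected pose, to take out any camera offset.

```bash
cat > f3.py <<'E'
from plan import *
from scipy.spatial.transform import Rotation as Ro
def main(fn):
    pic,tcp,RTc=pickle.load(open(fn,"rb"))
    P=Plan(np.radians(-25))
    Rs=RTc@P.RSt.T;p=tcp-Rs@P.pSt
    print("expected stake end",p.round(4),"axis",Rs[:,2].round(3),"yaw",np.arctan2(Rs[1,0],Rs[0,0]).round(4))
    for n in("side","top"):
        pp,z,c=pic[n];W=cloud(z,c);im=pp.astype(int)
        q=(W-p)@Rs
        m=(im.min(2)>110)&(np.ptp(im,axis=2)<40)&(np.abs(q[...,0])<.04)&(np.abs(q[...,1])<.04)&(q[...,2]>-.01)&(q[...,2]<.14)
        w=W[m];print(n,len(w))
        if len(w)<60:continue
        f=lambda x:sd((w-(p+x[:3]))@(Ro.from_rotvec(x[3:]).as_matrix()@Rs))
        for full in(0,1):
            g=(lambda x:np.r_[f(x),.1*x[3:]]) if full else (lambda x:f(np.r_[x,0,0,0]))
            r=least_squares(g,np.zeros(6 if full else 3),loss="soft_l1",f_scale=.002);print(n,"offset",r.x.round(4),"rms",np.sqrt(np.mean(r.fun**2)).round(4))
if __name__=="__main__":
    import sys;main(sys.argv[1])
E
python3 f3.py d3.pkl
python3 - <<'E'
from plan import *
import ov
pic,tcp,RTc=pickle.load(open("d3.pkl","rb"));P=Plan(np.radians(-25));Rs=RTc@P.RSt.T;p=tcp-Rs@P.pSt
ov.d=pic;box=(225,365,240,330);s=5
im=ov.ov("side",(.4635,-.26,-.012),box,s);c=pic["side"][2]
for z,h in((0,.012),(.045,.018),(.045,.028),(.055,.028),(.111,.015)):
    q=np.array([(-h,-h,z),(h,-h,z),(h,h,z),(-h,h,z)])@Rs.T+p
    uv=(proj(q,c)+.5-[box[2],box[0]])*s;cv2.polylines(im,[np.round(uv*16).astype(int)],True,(255,128,0),1,cv2.LINE_AA,4)
cv2.imwrite("pics/ov3.png",im[:600])
E
```

```text
expected stake end [ 0.4632 -0.3101  0.0855] axis [-0.001  0.001  1.   ] yaw -0.0121
side 767
side offset [-0.0003 -0.0006 -0.0022] rms 0.0024
side offset [-0.0006  0.0005 -0.0021  0.0233 -0.0009 -0.0325] rms 0.0022
top 127
top offset [-0.0011 -0.002   0.0011] rms 0.0031
top offset [ 0.0001 -0.0008  0.0012  0.0157 -0.0135 -0.0035] rms 0.003
```

View pics/ov3.png

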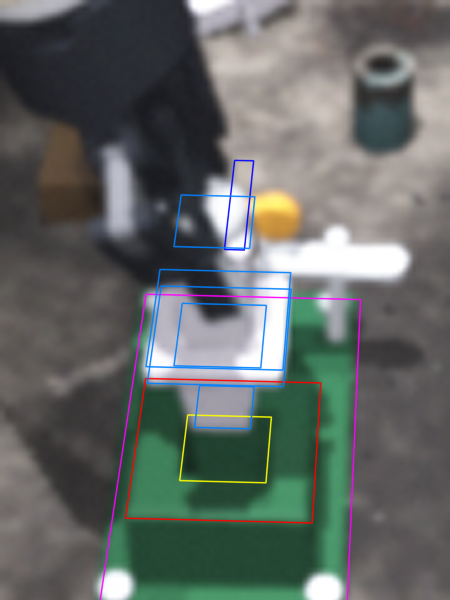

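Expected and measured held pose agree within about 2 mm, and the taper leaves ±6.8 mm at entry. Lowering in steps, watching force and correcting sideways.

```bash
python3 - <<'E'
from bench import manip
from plan import *
f0=manip.current_force();m0=manip.current_ft_torque();t0=manip.current_ee_pos();print(f0.round(1),manip.current_time())
def end():
    P=Plan(np.radians(-25));Rs=manip.current_tcp_rot()@P.RSt.T;return manip.current_ee_pos()-Rs@P.pSt
base=t0.copy()
for dz,sp in((.035,.08),(.050,.06),(.056,.04),(.060,.04),(.063,.04)):
    manip.move_l(t0-[0,0,dz],max_speed=sp)
    f=manip.current_force()-f0;print(dz,end().round(4),f.round(1),(manip.current_ft_torque()-m0).round(2),round(manip.current_time(),2))
    if np.linalg.norm(f)>12:break
E
```

```text
[-0.6 -0.6 -5.5] 10.6167
0.035 [ 0.4632 -0.3101  0.0504] [ 0.5  0.6 -0. ] [ 0.04 -0.03  0.02] 11.2
0.05 [ 0.4629 -0.31    0.0351] [ 0.9 -0.1 -0. ] [-0.05 -0.02  0.  ] 11.6
0.056 [ 0.4629 -0.3094  0.0291] [ 2.2  4.9 -1.2] [ 0.9  -0.17  0.25] 11.9
0.06 [ 0.4631 -0.3089  0.0253] [ 4.5  8.  -1.7] [ 1.56 -0.67  0.4 ] 12.15
0.063 [ 0.4632 -0.3085  0.0225] [ 4.8 11.1  3.1] [ 2.07 -0.79  0.57] 12.4
```

The wall pushes towards +y (11 N), so the socket is about 3 mm further +y, as the hole fits had suggested. I'll shift and continue with admittance.

```bash
cat > adm.py <<'E'
from bench import manip
from plan import *
P=Plan(np.radians(-25))
def end():
    Rs=manip.current_tcp_rot()@P.RSt.T;return manip.current_ee_pos()-Rs@P.pSt
F0=np.array([-.6,-.6,-5.5]);M0=None
def st():
    f=manip.current_force()-F0;print("end",end().round(4),"f",f.round(1),"m",manip.current_ft_torque().round(2),"t",round(manip.current_time(),2));return f
E
python3 - <<'E'
from adm import *
c=np.array([0.4699,-.3102,.1619])-[0,0,.060]
c[:2]+=[.0008,.0028]
manip.move_l(c,max_speed=.05);f=st()
for i in range(8):
    c[:2]+=np.clip(.00012*f[:2],-.0008,.0008)
    if f[2]<8:c[2]-=.0015
    manip.move_l(c,max_speed=.03);f=st()
    if np.linalg.norm(f)>25:break
print(c)
E
```

```text
end [ 0.4646 -0.308   0.0263] f [-0.1  0.2 -0.4] m [ 0.03  0.45 -0.01] t 12.65
end [ 0.4641 -0.3075  0.0241] f [ 0.   0.9 -0.3] m [-0.03  0.44 -0.01] t 12.9
end [ 0.4641 -0.3072  0.0226] f [ 0.4  1.8 -0.3] m [-0.03  0.46  0.01] t 13.15
end [ 0.4642 -0.3069  0.0211] f [0.8 0.5 0.1] m [0.04 0.42 0.03] t 13.4
end [ 0.4642 -0.3069  0.0196] f [-0.5  0.7 -0.6] m [-0.06  0.67 -0.03] t 13.65
end [ 0.4641 -0.3068  0.0181] f [-2.3 -0.1 -0.6] m [-0.14  1.01 -0.07] t 13.9
end [ 0.4639 -0.3068  0.0166] f [-1.4 -0.6 -0.4] m [-0.14  1.03 -0.06] t 14.15
end [ 0.4637 -0.3069  0.0151] f [-2.4  0.1  1. ] m [-0.14  1.16 -0.07] t 14.4
end [ 0.4636 -0.3069  0.014 ] f [-6.   2.   5.2] m [-0.05  1.23 -0.03] t 14.65
[ 0.47004156 -0.3069733   0.0899    ]
```

```bash
python3 - <<'E'
from adm import *
c=np.array([0.46945,-.30685,.0893])
for i in range(5):
    manip.move_l(c,max_speed=.03);f=st()
    c[:2]+=np.clip(.00012*f[:2],-.0008,.0008)
    if f[2]>15:break
    c[2]-=.0006
print(c)
pic={}
for n in("side","top"):
    p,z=manip.grab_frame(n);pic[n]=(p,z,manip.get_calibration(n))
pickle.dump((pic,manip.current_ee_pos(),manip.current_tcp_rot()),open("d4.pkl","wb"))
cv2.imwrite("pics/c4.png",cv2.resize(pic["side"][0][240:360,230:350],(600,600),interpolation=cv2.INTER_CUBIC)[:,:,::-1])
E
python3 f3.py d4.pkl
```

```text
end [ 0.4636 -0.307   0.0139] f [-3.8  3.9 10.7] m [0.22 0.69 0.11] t 14.9
end [ 0.4636 -0.307   0.0138] f [-3.9  3.3 13.5] m [0.21 0.59 0.19] t 15.15
end [ 0.4637 -0.3071  0.0138] f [-2.4  3.5 19.2] m [0.24 0.27 0.22] t 15.4
[ 0.46824182 -0.30557078  0.0881    ]
expected stake end [ 0.4637 -0.3071  0.0138] axis [-0.003  0.003  1.   ] yaw -0.0119
side 605
side offset [-0.0003 -0.0012 -0.0025] rms 0.0032
side offset [-0.0005  0.0006 -0.0024  0.0244  0.0012 -0.0299] rms 0.0032
top 142
top offset [ 0.0022 -0.0021 -0.0006] rms 0.0039
top offset [ 0.004  -0.003  -0.0007 -0.007  -0.0239 -0.0053] rms 0.0038
```

View pics/c4.png

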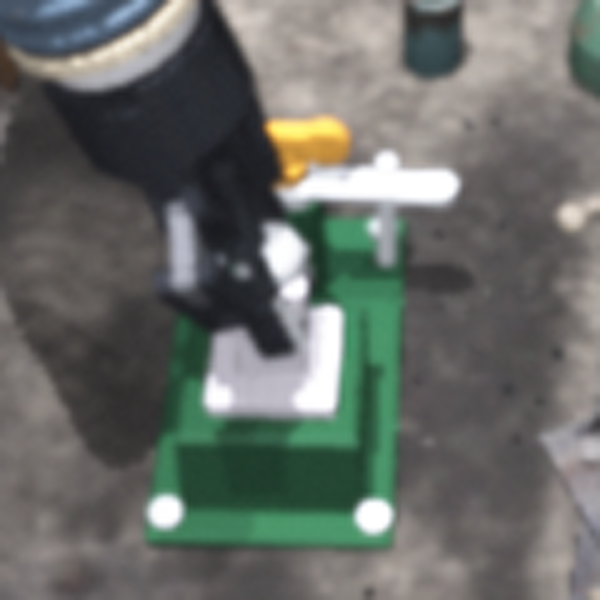

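It stopped hard at end height 13.8 mm (nominal 13 mm) with rising downward load, and the side crop shows the collar flat on the block at (275,360). Releasing and backing off along the tool axis.

```bash
python3 - <<'E'
from adm import *
X=manip.current_tcp_rot()[:,0]
manip.set_gripper(0.6,90);st()
t=manip.current_ee_pos()
manip.move_l(t-.05*X,max_speed=.1)
manip.move_l(t-.13*X,max_speed=.25)
manip.move_l(t-.13*X+[-.10,0,.08],max_speed=.3)
print(manip.current_time())
pic={}
for n in("side","top"):
    p,z=manip.grab_frame(n);pic[n]=(p,z,manip.get_calibration(n))
pickle.dump((pic,np.zeros(3),np.eye(3)),open("d5.pkl","wb"))
a=cv2.resize(pic["side"][0][245:355,240:350],(440,440),interpolation=cv2.INTER_CUBIC);b=cv2.resize(pic["top"][0][225:295,360:430],(350,440),interpolation=cv2.INTER_CUBIC)
cv2.imwrite("pics/c5.png",np.hstack([a,b])[:,:,::-1])
for n in("side","top"):
    pp,z,c=pic[n];W=cloud(z,c);im=pp.astype(int)
    p=np.array([.464,-.309,.013])
    m=(im.min(2)>110)&(np.ptp(im,axis=2)<40)&(np.abs(W[...,0]-p[0])<.04)&(np.abs(W[...,1]-p[1])<.036)&(W[...,2]>.055)&(W[...,2]<.16)
    w=W[m]
    f=lambda x:sd((w-x[:3])@Rst(x[3],0)@np.eye(3)) 
    r=least_squares(lambda x:sd((w-x[:3])@upright(x[3])),[*p,0],loss="soft_l1",f_scale=.002);print(n,len(w),"stake",r.x.round(4),np.sqrt(np.mean(r.fun**2)).round(4),"max z",w[:,2].max().round(3))
    ym=(im[...,0]-im[...,2]>70)&(np.abs(W[...,0]-.48)<.08)&(np.abs(W[...,1]+.21)<.06)&(W[...,2]>.08)
    q=W[ym];print(n,"wing",len(q),np.median(q,axis=0).round(4),cv2.minAreaRect((q[:,:2]*1000).astype(np.float32)))
    tm=(im.min(2)>150)&(W[...,0]>.475)&(W[...,0]<.56)&(np.abs(W[...,1]+.21)<.02)&(W[...,2]>.062)
    q=W[tm];l=cv2.fitLine(q[:,:2].astype(np.float32),cv2.DIST_HUBER,0,.01,.01).ravel();print(n,"tongue",len(q),l.round(4),np.percentile(q,[2,98],axis=0).round(4).tolist())
E
```

```text
end [ 0.4623 -0.306   0.012 ] f [-0.4  1.3  5.6] m [ 0.05  0.1  -0.06] t 15.84
17.5333
side 812 stake [ 0.4628 -0.3072  0.0115  0.0017] 0.0012 max z 0.143
side wing 221 [ 0.4631 -0.211   0.103 ] ((463.0403747558594, -209.9062957763672), (15.192158699035645, 56.83949661254883), 87.40076446533203)
side tongue 188 [ 0.9957 -0.093   0.5083 -0.2135] [[0.4768, -0.219, 0.0696], [0.5403, -0.1918, 0.0801]]
top 391 stake [ 0.4633 -0.3084  0.0153 -0.0254] 0.0032 max z 0.15
top wing 53 [ 0.4624 -0.2067  0.1091] ((461.304443359375, -208.52291870117188), (10.478883743286133, 52.65960693359375), 86.93270874023438)
top tongue 91 [ 0.9895 -0.1447  0.5142 -0.2096] [[0.4901, -0.2176, 0.0664], [0.5405, -0.1928, 0.1031]]
```

View pics/c5.png

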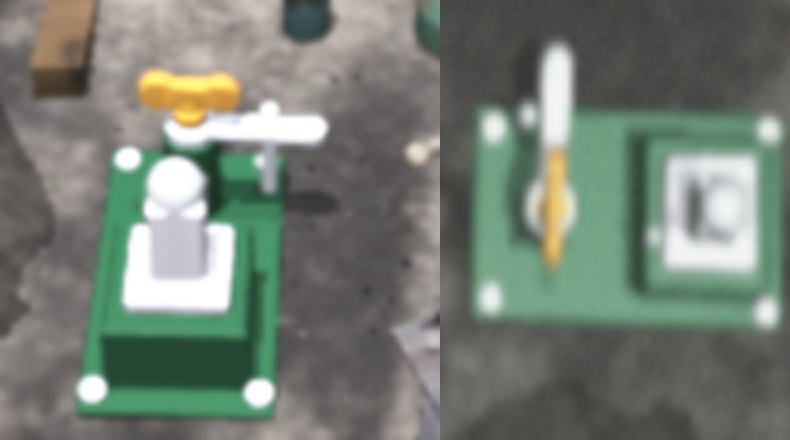

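The stake is home: upright, centred at (0.463, −0.307), underside fit within 2 mm, top at 143 mm. The wing blade lies about 3° clockwise of +x, so q ≈ 1.52. Next I'll grip the wing from above at pivot (0.464, −0.208).

```bash
python3 - <<'E'
from bench import manip
from plan import *
piv=np.array([.464,-.208]);y0=-.05
for y in(y0,-.8,-1.6,-1.65):
    q=manip.inverse_kinematics([*piv,.087],tool(y,0,1));print(y,np.round(q,2))
manip.move_ptp([*piv,.19],tool(y0,0,1))
manip.set_gripper(.5,25)
manip.dwell(.1);F0=manip.current_force();M0=manip.current_ft_torque()
manip.move_l([*piv,.13],max_speed=.15)
manip.move_l([*piv,.087],max_speed=.06)
print(manip.current_ee_pos().round(4),(manip.current_force()-F0).round(1),manip.current_time())
np.save("F0.npy",[F0,M0])
p,z=manip.grab_frame("side");cv2.imwrite("pics/c6.png",cv2.resize(p[215:345,230:360],(600,600),interpolation=cv2.INTER_CUBIC)[:,:,::-1])
E
```

```text
-0.05 [-0.51  0.48  1.88 -0.    0.78 -2.03]
-0.8 [-0.51  0.48  1.88 -0.    0.78 -1.28]
-1.6 [-0.51  0.48  1.88 -0.    0.78 -0.48]
-1.65 [-0.51  0.48  1.88 -0.    0.78 -0.43]
[ 0.4642 -0.2081  0.0872] [0.4 0.3 0.5] 21.475
```

View pics/c6.png

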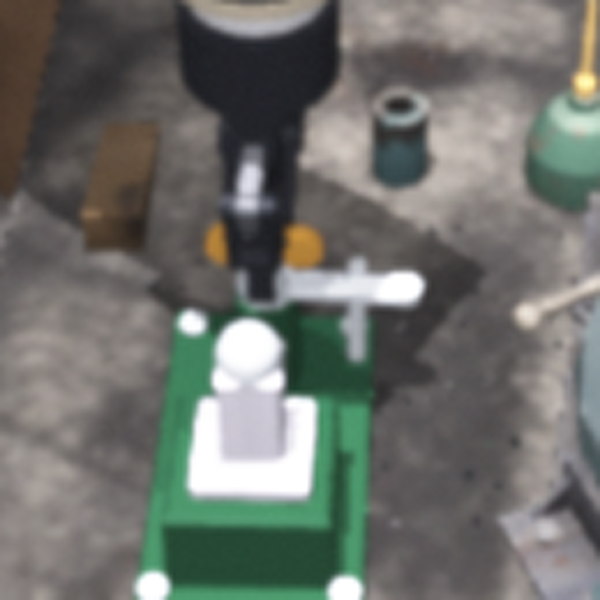

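The fingers straddle the wing at (262,245), with brass showing on both sides. Gripping lightly and turning clockwise in steps.

```bash
python3 - <<'E'
from bench import manip
from plan import *
F0,M0=np.load("F0.npy");c=np.array([.464,-.208,.087])
def st(k):
    f=manip.current_force()-F0;m=manip.current_ft_torque()-M0;y=manip.current_tcp_rot()[:,1]
    print(k,"yaw",np.arctan2(-y[0],y[1]).round(3),f.round(1),m.round(2),round(manip.current_time(),2));return f,m
manip.set_gripper(0.0,25);print("w",manip.current_grip_width()*85);f,m=st("grip")
for y in(-.05,-.25,-.5,-.75,-1.0,-1.25,-1.4,-1.5):
    c[:2]+=np.clip(.00012*f[:2],-.001,.001)
    manip.move_ptp(c,tool(y,0,1));f,m=st(round(y,2))
    if np.linalg.norm(f)>30 or abs(m[2])>2.5:print("stop");break
print(c)
E
```

```text
w 17.22759370259269
grip yaw -0.051 [ 1.1 12.7  6.9] [ 2.35 -0.35 -0.05] 21.88
-0.05 yaw -0.05 [-1.5  7.1  5. ] [ 1.1  -0.08  0.02] 22.13
-0.25 yaw -0.246 [-0.8 -1.1  4.8] [-0.3   0.13  0.07] 22.44
-0.5 yaw -0.496 [-1.3 -4.1  5.5] [-0.59  0.37  0.1 ] 22.79
-0.75 yaw -0.746 [-3.6 -3.5  5.6] [-0.62  0.48  0.18] 23.14
-1.0 yaw -0.996 [-2.1 -2.4  5.5] [-0.61  0.46  0.11] 23.49
-1.25 yaw -1.246 [-3.6 -3.4  7.4] [-0.51  0.58  0.12] 23.84
-1.4 yaw -1.396 [-2.6 -1.2  7. ] [-0.16  0.44  0.15] 24.11
-1.5 yaw -1.496 [-1.6  0.2  7.5] [-0.02  0.3   0.12] 24.36
[ 0.46227435 -0.20801948  0.087     ]
```

```bash
python3 - <<'E'
from bench import manip
from plan import *
F0,M0=np.load("F0.npy");c=np.array([.4621,-.208,.087])
for y in(-1.54,-1.58,-1.61,-1.64,-1.67,-1.70):
    manip.move_ptp(c,tool(y,0,1));f=manip.current_force()-F0;m=manip.current_ft_torque()-M0
    print(y,f.round(1),m.round(2),round(manip.current_time(),2))
    if m[2]>.5:break
p,z=manip.grab_frame("side");cv2.imwrite("pics/c7.png",cv2.resize(p[225:345,230:350],(600,600),interpolation=cv2.INTER_CUBIC)[:,:,::-1])
E
```

```text
-1.54 [-1.9  0.3  5.9] [-0.02  0.21  0.17] 24.61
-1.58 [-1.7  0.5  6.6] [-0.05  0.32  0.05] 24.86
-1.61 [-2.5 -0.3  7.3] [-0.08  0.36  0.14] 25.11
-1.64 [-2.3 -0.1  6.6] [-0.1   0.43  0.22] 25.36
-1.67 [-4.4  0.1  8. ] [-0.09  0.48  0.33] 25.61
-1.7 [-5.6 -7.   4.4] [-1.47  0.96 -0.08] 25.86
```

View pics/c7.png

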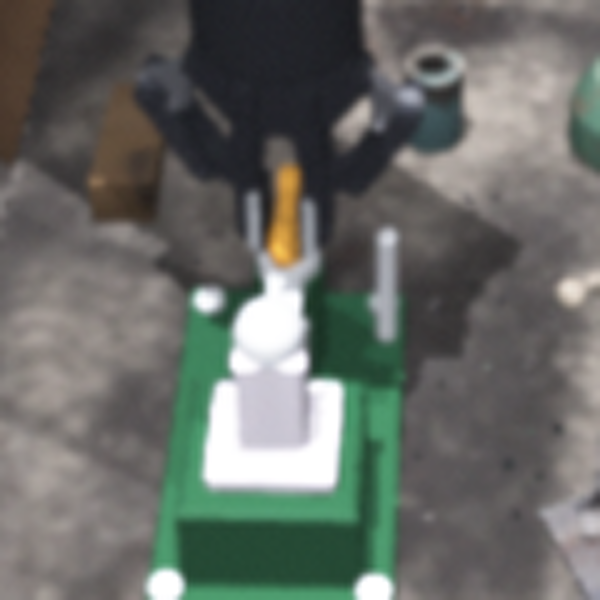

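The tongue is hidden behind the stake head. Moment rose to 0.33 N m then slipped, so it's probably at the stop. Opening, raising and checking.

```bash
python3 - <<'E'
from bench import manip
from plan import *
manip.set_gripper(.5,25)
p=manip.current_ee_pos()
manip.move_l(p+[0,0,.05],max_speed=.1)
manip.move_l(p+[0,0,.15],max_speed=.25)
manip.move_l(p+[-.16,.05,.15],max_speed=.3)
print(manip.current_time())
pic={}
for n in("side","top"):
    q,z=manip.grab_frame(n);pic[n]=(q,z,manip.get_calibration(n))
pickle.dump(pic,open("d8.pkl","wb"))
a=cv2.resize(pic["side"][0][245:355,240:350],(440,440),interpolation=cv2.INTER_CUBIC);b=cv2.resize(pic["top"][0][225:295,360:430],(350,440),interpolation=cv2.INTER_CUBIC)
cv2.imwrite("pics/c8.png",np.hstack([a,b])[:,:,::-1])
for n in("side","top"):
    pp,z,c=pic[n];W=cloud(z,c);im=pp.astype(int)
    ym=(im[...,0]-im[...,2]>70)&(np.abs(W[...,0]-.465)<.08)&(np.abs(W[...,1]+.21)<.06)&(W[...,2]>.08)
    q=W[ym];print(n,"wing",len(q),np.median(q,axis=0).round(4),cv2.minAreaRect((q[:,:2]*1000).astype(np.float32)),cv2.fitLine(q[:,:2].astype(np.float32),cv2.DIST_HUBER,0,.01,.01).ravel().round(4))
    tm=(im.min(2)>150)&(np.abs(W[...,0]-.465)<.03)&(W[...,1]>-.28)&(W[...,1]<-.225)&(W[...,2]>.066)&(W[...,2]<.09)
    q=W[tm]
    if len(q)>10:print(n,"tongue",len(q),q.mean(0).round(4),cv2.fitLine(q[:,:2].astype(np.float32),cv2.DIST_HUBER,0,.01,.01).ravel().round(4))
E
```

```text
28.1833
side wing 99 [ 0.4644 -0.2111  0.1083] ((461.68011474609375, -209.48788452148438), (54.525840759277344, 18.459115982055664), 81.82557678222656) [ 9.000e-04  1.000e+00  4.637e-01 -2.125e-01]
side tongue 32 [ 0.4643 -0.2323  0.0766] [ 0.8961 -0.4439  0.464  -0.2323]
top wing 57 [ 0.4624 -0.2065  0.1111] ((461.2392272949219, -208.15380859375), (9.219923973083496, 53.0335578918457), 1.247641921043396) [ 0.0157 -0.9999  0.4621 -0.2027]
top tongue 76 [ 0.4602 -0.2582  0.0783] [ 0.0364 -0.9993  0.46   -0.2629]
```

View pics/c8.png

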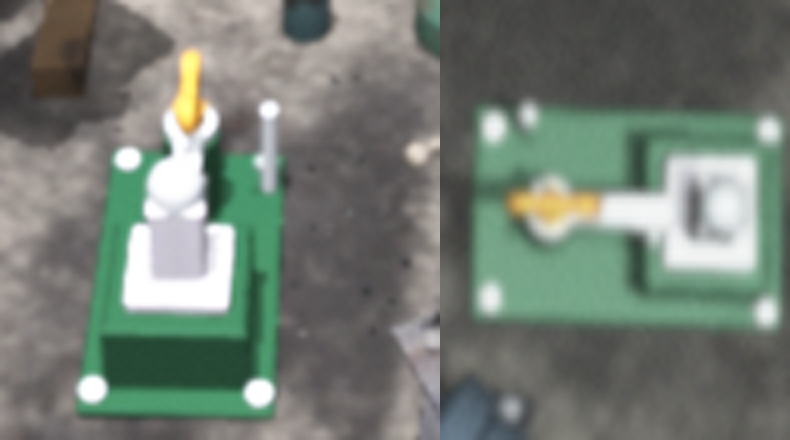

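The top crop shows the tongue running straight from the pivot (550,207) to the collar (668,212) and overlapping it. The stake is still upright. One last comparison of the scene with the start, then sign off.

```bash
python3 - <<'E'
from h import *
from bench import manip
a=pickle.load(open("d0.pkl","rb"))["side"][0];b=pickle.load(open("d8.pkl","rb"))["side"][0]
df=cv2.absdiff(cv2.GaussianBlur(a,(5,5),0),cv2.GaussianBlur(b,(5,5),0)).max(2)
df[:,:100]=0
n,l,s,c=cv2.connectedComponentsWithStats((df>35).astype(np.uint8))
print([(x[:5].tolist()) for x in s[1:] if x[4]>15])
for k in("oiler","pipe_cut","paste_tin","wedge_wood","flux_tin","enamel_mug"):
    r=manip.look_for("side",k);print(k,np.round(r[0]["at"],3) if r else None)
W=cloud(*pickle.load(open("d8.pkl","rb"))["side"][1:]);im=b.astype(int)
p=np.array([.464,-.309,.013])
from st import sd; from plan import upright; from scipy.optimize import least_squares
m=(im.min(2)>110)&(np.ptp(im,axis=2)<40)&(np.abs(W[...,0]-p[0])<.04)&(np.abs(W[...,1]-p[1])<.036)&(W[...,2]>.055)&(W[...,2]<.16)
w=W[m];r=least_squares(lambda x:sd((w-x[:3])@upright(x[3])),[*p,0],loss="soft_l1",f_scale=.002);print("stake",r.x.round(4))
print(manip.current_time());manip.sign_off()
E
```

```text
[[100, 0, 134, 112, 5132], [141, 17, 19, 7, 29], [176, 32, 6, 15, 60], [192, 92, 43, 27, 584], [104, 119, 21, 10, 94], [188, 120, 9, 11, 60], [128, 124, 19, 17, 117], [179, 126, 43, 19, 351], [114, 131, 29, 37, 698], [202, 135, 39, 70, 1171], [185, 142, 12, 32, 157], [282, 169, 35, 36, 649], [141, 172, 18, 14, 159], [184, 174, 7, 6, 30], [161, 179, 20, 7, 90], [186, 182, 21, 26, 226], [100, 186, 4, 8, 25], [221, 197, 5, 13, 49], [315, 198, 5, 4, 17], [100, 201, 18, 6, 63], [158, 209, 38, 14, 386], [106, 224, 4, 15, 27], [154, 224, 35, 61, 1132], [242, 225, 7, 6, 21], [231, 240, 92, 42, 1434], [235, 246, 16, 13, 90], [270, 280, 30, 44, 967], [298, 290, 25, 8, 102]]
oiler [ 0.636 -0.052  0.04 ]
pipe_cut [ 0.533 -0.042  0.037]
paste_tin [ 0.548 -0.471  0.028]
wedge_wood [ 0.366 -0.079  0.016]
flux_tin [0.37  0.349 0.043]
enamel_mug [0.601 0.356 0.046]
stake [ 0.4626 -0.307   0.0114 -0.0154]
28.5833
the job is handed in; nothing more can be done
```

The job is done and handed in at 28.6 s. The larger stake stands upright in the green holder and the tongue is turned shut over its collar. The arm is clear of everything.

- **Stake:** I picked it from the slanted rest, stood it upright and lowered it step by step. My first estimate of the socket was about 3 mm off in y. Contact force showed this, and I corrected it on the way down. It stopped hard with the shank's end at 13.8 mm by the arm's own position, against 13 mm when fully home. The last camera fit gave 11.4 mm, upright, centred at (0.463, −0.307). That camera read about 2 mm low throughout.
- **Tongue:** I turned the wing clockwise until the twisting moment rose to 0.33 N m and the grip slipped, which I took as the stop. The top view shows the tongue straight at the stake and lapping the collar. The angle estimates disagreed by about 3°, with one line fit reading about 2° open.
- **Grip on the wing:** The fingers closed at about 17 mm, not the 9 mm of the blade. They probably held the hub or tongue below the wing. It still turned as intended.
- **Other things on the bench:** In the before-and-after side picture, the changes are at the rest, the holder and the arm with its shadow. I did not check every one of those patches. The detector reported the oiler and wedge where it had before. I did not query the hammer or the try square.

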